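# Release the ratchet clamp and unload the plaster mould

### The arm

A 6-joint arm with a two-finger parallel gripper is mounted at the origin on the work surface. World frame = base frame: x ahead of the robot, y to its left, z up, the work surface at z = 0. Lengths are in m, angles in rad, forces in N, time in s.
With the tool pointing down it reaches from about 0.3 to 0.875 m from the base axis. Payload 6.4 kg.
Tool frame: the origin (TCP) lies midway between the tips of the shut fingers; the grasp point (between the pads) lies 19 mm behind it; z points along the fingers, y is the line along which they close (so a half turn about z gives the same grasp; the last joint's range is limited). The gripper opens to 85 mm and grips with 20 to 120 N. Pads are 22 mm wide; open, the fingers measure 114 mm over their backs; the gripper's body (76 mm by 85 mm) begins 54 mm behind the grasp point. The pads swing forward as they close: fully open they stand 13 mm farther back than shut.
Start: joints at [1.091, 0.181, 1.607, -0, 1.354, -0.206], TCP at [0.155, 0.554, 0.231] pointing down, gripper open.
Joint ranges: [-2.99, 2.99], [-0.89, 2.07], [0.3, 2.58], [-1.14, 4.28], [0, 2.63], [-3.12, 3.12]. Speed limits (rad/s): [2.57, 2.57, 3.01, 3.14, 3.14, 3.14].

### API

Orientations are given as a unit quaternion [x, y, z, w].
In Python, from station import ctrl gives the robot as it stands. The module is installed in compiled form; this text tells all that it offers.
- The arm moves only by the shell command python3 -m creep 'ROWS' [FORCE]. ROWS is JSON, a list of rows, each an object with "hand": the finger opening in cm, from 0 to 8.54; "linear": the shift along the world's x, y, z in cm, a list of three; "roll": the turn about the world's z in rad. A call has 1 to 12 rows; each row shifts and turns the commanded pose from where the row before left it; what a row does not reach is not made up. A row lasts 1/8 s, in which the tool goes at most 62.5 mm and 10.7 degrees, less where a joint would pass 70% of its speed; a pose out of reach is approached as far as the arm can. A call is refused whole if a number of a shift passes 6.25 or a number of a turn 0.188, either way. A call with a gripper value outside its range is refused whole. The fingers move at their own pace and stop on an object; FORCE is the grip in N (left out, the last holds). Time passes only in rows, so rows that do not move let the fingers close. It gives the time, the measured TCP pose, the force, the opening and the grip force at its end, in the units of the state.
- ctrl.get_obs(): the state, without advancing time (a new reading comes with each control period).
- ctrl.read_camera(name): name is "side" or "top"; returns (picture, depth): 480x640x3 uint8, blue, green, red; 480x640 float32, m along the optical axis (not along the pixel's ray), 0 where there is no reading.
- ctrl.camera_model(name): a dict with "vfov" (degrees; the focal length in pixels is half the picture's height over the tangent of half this angle, whatever the lens; pixels are square), "cx", "cy" (the principal point, pixels), "T" (4x4, takes a point from camera to world coordinates). Camera axes: x right, y down, z forward; pixel columns grow to the right and rows downward; lengths in m; the calibration is good to about 2 mm. A picture is of the moment at which its call begins. camera_model takes no time and is no camera call.
- ctrl.sign_off(): hands the job in; it is judged then, once.
Trained networks look in the newest picture that a camera, given by its name, has taken for a name from the list of things; names that differ only in an ending like _2 or _b are one class to them, and where a whole thing is asked for, a point or a joint stands for the part that bears it (a point fixed in the world has none). Each returns a list of dicts, best first, with "conf" (0 to 1); they miss things now and then, are a little off and sometimes report something else, mostly with a low value. They report only what shows in the picture. A call takes as long as a camera call. They do not tell look-alikes from the thing itself.
- ctrl.look_for(camera, query): "bbox" ([left, top, right, bottom] in pixels, round what is visible of it).
- ctrl.cut_out(camera, query): "pixels" (480x640 bool, what is visible of it) and "bbox" ([left, top, right, bottom] in pixels, round what is visible of it).
- ctrl.landmark_of(camera, query): "uv" ([column, row] in pixels: a listed point, or the origin of a listed thing).
The state is a dict: "t": time; "joints": joint angles; "qd": joint speeds; "joint_torque": joint torques, N m; "tool_pos": TCP position; "eef_rot": TCP orientation; "contact_force": force on the tool from outside, world axes, zero at the start; "moment": the same for the moment, N m; "grip_width": finger opening in m; "gripper_force": force on a finger pad.
Only numpy, scipy, OpenCV 4.12 (cv2) and the standard library are available. Lean on these libraries where they do the work, as an engineer would, in place of code of your own. Each camera call takes 0.05 s, during which the arm holds its last target. There are 200 camera calls.

### The job

Release the plaster mould from the ratchet clamp: press the pawl's thumb screw down, without forcing it (keep it under about 20 N), and hold the pawl off the toothed wheel until the jaw has backed off all the way. Then lift the mould out and set it down gently, upright, in the middle of the round wooden bat, leaving the things around it alone.

Things in the scene. Friction and masses are not known exactly. Their poses are not given: they have to be found in the camera images.
- clamp: Steel ratchet clamp, fixed. Origin: centre of the underside of its base plate (130 mm along its x, 290 along its y, 12 thick), z up. Along its y axis, from +y: a 46 mm high fence (y 130 to 145); the mould (y 50 to 130) between two 5 mm ledges; the jaw (y 25 to 63, 60 wide); the toothed wheel; the pawl above it, tail towards -y. The robot must never press on the clamp with over 22 N.
- wheel_axle (a point): Centre of the upright toothed ratchet wheel, on the clamp at x 0, y -35, height 50 mm: 66 mm across, teeth 6 mm deep, axle along the clamp's x. A spring in the clamp turns it to back the jaw off slowly, in about 3 to 5 s, for as long as the pawl is held off; let the pawl go early and it drops into the next tooth and stops the jaw.
- pawl_pivot (a point): Pivot pin of the pawl (along the clamp's x), on the clamp at x 0, y -85, height 78 mm. The pawl is a steel bar 12 mm wide: towards +y it lies level, top face at height 95, its nose (y -33) in the wheel's teeth; towards -y its tail bends down to a level end (y -114 to -142, top face at height 62). Pressing the tail down lifts the nose; let go, it springs back by itself.
- thumb_screw (a point): Point on the top face of the pawl's tail, at clamp x 0, y -130, height 62 mm, fixed to the clamp (does not move with the pawl). On it stands the thumb screw, to be pressed straight down: a flat black disc 24 mm across, its top anywhere from 7 to 25 mm above this point: it is screwed in differently each time and its height is not measured. Find it by feel.
- jaw (a joint): How far the jaw has backed off, along the clamp's -y, m: 0 clamped, 0.025 all the way. Jaw top 72 mm high; while clamped its toe overhangs the mould by 13 mm, so the mould cannot be lifted. Thumb screw: a spring resists with 6 N at first, 9 N (plus up to 3 N friction) where the nose clears the teeth and the jaw runs, about 5 mm down; a hard stop comes at 7 mm and 12 N.
- mould: Plaster mould, a pale two-part block with a dark pour hole in its top: 52 mm along its x, 80 along its y, 50 high, about 0.25 kg. Origin at the centre of its underside, z up. At the start it stands on the clamp's plate, axes along the clamp's, at clamp x 0, y 90, underside 12 mm above the table. Grip it across its 52 mm width (its x), midway along its y: those sides are free.
- bat: The round wooden bat, a plain disc 200 mm across and 18 mm thick lying on the table, fixed; origin at the centre of its underside.
- glaze_jar: A blue glaze jar, 42 mm across and 55 mm tall, between the clamp and the bat; leave it alone. Origin at the centre of its underside.
- wood_knife: A wooden clay spatula about 160 mm long, lying flat between the clamp and the bat, nearest the robot; leave it alone. Origin at its middle.
- bisque_cup: A terracotta cup, 72 mm across and 75 mm tall, beyond the work; leave it alone. Origin at the centre of its underside.
- clay_bowl: A clay bowl, 120 mm across and 60 mm tall, beyond the work; leave it alone. Origin at the centre of its underside.
- spray_bottle: A white spray bottle, 64 mm across and 140 mm tall, at the back left; leave it alone. Origin at the centre of its underside.
- paint_can: A metal paint can, 90 mm across and 100 mm tall, at the back right; leave it alone. Origin at the centre of its underside.
There are look-alikes about, which are no part of the job. What is shaped like the mould but purple or red is not meant.

How it is judged:
By the outcome, as a careful person would: the job done as asked, in the order asked, and still so for the second after the job is handed in, with the robot touching nothing.
It also fails if it takes over 64 s, if anything falls off the work surface, if the arm or the gripper's body presses on something with over 40 N, if the wrist force passes 120 N, or if a joint passes its speed limit or range.

## Working session

There is one attempt and no reset: what is moved stays moved. The work goes in short steps, Python scripts to look and compute and a shell command to move; the robot and the scene stay as the last step left them, time stands still between calls to the robot, and variables do not carry over. Pictures are saved under pics/ and viewed, at most 10 in all, crops included, and the job is handed in when it is done.

```bash
mkdir -p pics
cat > h.py <<'E'
import numpy as np, cv2
from station import ctrl
def cam(n):
    m=ctrl.camera_model(n); f=240/np.tan(np.radians(m["vfov"])/2); return m,f,np.array(m["T"])
def px2w(n,u,v,d):
    m,f,T=cam(n); return (T@np.array([(u-m["cx"])/f*d,(v-m["cy"])/f*d,d,1]))[:3]
def ray_z(n,u,v,z):
    a=px2w(n,u,v,0.);b=px2w(n,u,v,1.);return a+(b-a)*(z-a[2])/(b[2]-a[2])
def w2px(n,p):
    m,f,T=cam(n); c=np.linalg.inv(T)@np.append(p,1); return np.array([c[0]/c[2]*f+m["cx"],c[1]/c[2]*f+m["cy"],c[2]])
def cloud(n,dep):
    m,f,T=cam(n); v,u=np.mgrid[:480,:640]; P=np.stack([(u-m["cx"])/f*dep,(v-m["cy"])/f*dep,dep,np.ones_like(dep)],-1)@T.T
    P=P[...,:3]; P[dep<=0]=np.nan; return P
E
python3 - <<'E'
from h import *
np.set_printoptions(precision=4,suppress=True)
for n in ("side","top"):
    im,d=ctrl.read_camera(n); cv2.imwrite(f"pics/{n}0.png",im); np.save(f"{n}0.npy",d)
    print(n,cam(n)[1],cam(n)[0]["cx"],cam(n)[0]["cy"]);print(cam(n)[2])
    for q in ("clamp","mould","bat","glaze_jar","wood_knife","bisque_cup"):
        for r in ctrl.look_for(n,q)[:3]: print(q,np.round(r["bbox"]),round(r["conf"],2))
    for q in ("wheel_axle","pawl_pivot","thumb_screw","mould","bat","clamp"):
        for r in ctrl.landmark_of(n,q)[:3]: print(q,np.round(r["uv"],1),round(r["conf"],2))
o=ctrl.get_obs();print(o)
E
```

```text
side 497.95145208055715 313.87713562189754 242.88652038788462
[[ 0.9978 -0.0148  0.0652  0.4751]
 [-0.0648 -0.4557  0.8878 -0.9689]
 [ 0.0166 -0.89   -0.4556  0.5804]
 [ 0.      0.      0.      1.    ]]
clamp [266. 269. 347. 386.] 0.68
mould [205. 274. 253. 306.] 0.97
mould [291. 267. 314. 279.] 0.7
mould [172. 316. 220. 365.] 0.66
bat [260. 211. 336. 253.] 0.68
wood_knife [229. 266. 290. 284.] 0.8
wood_knife [271. 268. 350. 384.] 0.44
bisque_cup [373. 208. 397. 249.] 0.75
bisque_cup [269. 270. 349. 380.] 0.63
wheel_axle [307.2 321.6] 0.94
pawl_pivot [308.2 319.3] 0.66
thumb_screw [309.4 347.9] 0.77
mould [229.9 298.6] 0.95
mould [195.1 351.3] 0.63
bat [296.3 232.5] 0.58
clamp [304.5 329.6] 0.59
top 510.8509774423213 319.98404756694123 244.64717798988266
[[ 0.0238 -0.9881  0.1521  0.3726]
 [-0.9997 -0.0223  0.0112 -0.0325]
 [-0.0076 -0.1523 -0.9883  1.0953]
 [ 0.      0.      0.      1.    ]]
clamp [333. 224. 478. 290.] 0.88
mould [335. 305. 370. 352.] 0.96
mould [342. 244. 374. 269.] 0.82
mould [141. 133. 182. 177.] 0.64
bat [164. 208. 256. 301.] 0.94
bat [217. 131. 252. 167.] 0.61

[... 212 characters left out ...]
umb_screw [467.8 255.1] 0.93
thumb_screw [403.7 257.4] 0.75
mould [352.7 327.1] 0.85
mould [359.6 258.3] 0.84
mould [428.  352.2] 0.83
bat [211.3 253.9] 0.66
bat [361.6 256.9] 0.25
clamp [404.  254.3] 0.93
{'t': 1.3, 'joints': array([ 1.0907,  0.1808,  1.607 , -0.    ,  1.3538, -0.2063]), 'qd': array([-0.0005,  0.0018,  0.0001,  0.001 ,  0.0002,  0.0004]), 'joint_torque': array([  0.0017, -44.4824, -35.1693,  -0.0001,   0.0005,   0.    ]), 'tool_pos': array([0.1555, 0.5536, 0.2313]), 'eef_rot': array([ 0.1365,  0.9906, -0.    ,  0.    ]), 'contact_force': array([-0.5911,  0.266 ,  0.082 ]), 'moment': array([ 0.0338, -0.0036,  0.0303]), 'gripper_force': 0.0, 'grip_width': 0.08567376826381275}
```

View pics/top0.png

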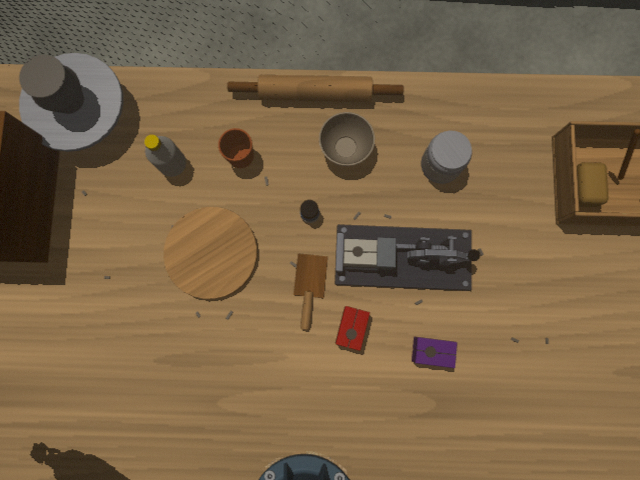

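View pics/side0.png

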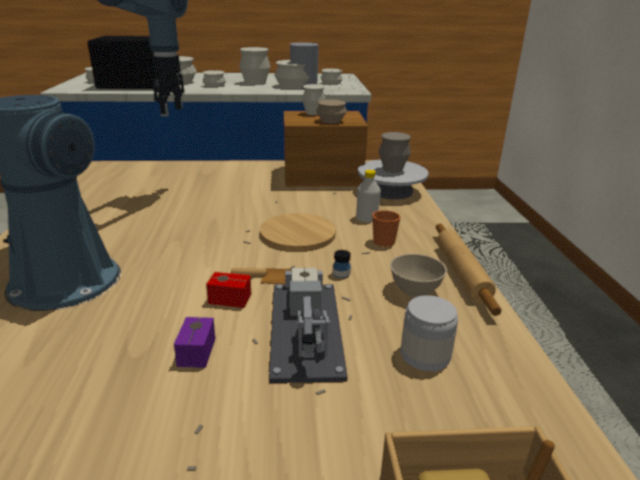

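Top view: the pale block with a dark hole at (359,254) sits in the clamp. Look-alikes are red (352,328) and purple (435,352). I choose the pale one. The thumb screw is the black disc at (475,255), the bat is at (210,253), the jar at (310,211) and the spatula at (308,290).

Run:
```python
from h import *
np.set_printoptions(precision=4,suppress=True)
im=cv2.imread("pics/top0.png"); d=np.load("top0.npy"); P=cloud("top",d)
ims=cv2.imread("pics/side0.png"); ds=np.load("side0.npy"); S=cloud("side",ds)
def rect(mask,Q,name):
    q=Q[mask]; q=q[~np.isnan(q).any(1)]
    r=cv2.minAreaRect((q[:,:2]*1000).astype(np.float32)); print(name,len(q),"c",np.round(r[0],1),"size",np.round(r[1],1),"ang",round(r[2],2),"z med",np.median(q[:,2]))
for nm,Q in (("top",P),("side",S)):
    print(nm,"table z",np.nanmedian(Q[...,2][(Q[...,0]>.3)&(Q[...,0]<.36)&(abs(Q[...,1])<.2)]))
    X,Y,Z=Q[...,0],Q[...,1],Q[...,2]
    reg=(X>.3)&(X<.5)&(Y<.0)&(Y>-.4)
    rect(reg&(Z>.007)&(Z<.017)&(X>.28),Q,"plate")
    rect(reg&(Z>.057)&(Z<.067)&(Y>-.18)&(X>.3)&(X<.45),Q,"mouldtop")
    k=(X>.2)&(X<.5)&(Y>.1)&(Y<.45)&(Z>.014)&(Z<.022); rect(k,Q,"bat")
    q=Q[k]; print(" bat circ",cv2.minEnclosingCircle((q[:,:2]*1000).astype(np.float32)))
# mould by two views: pale color in clamp
hsv=cv2.cvtColor(im,cv2.COLOR_BGR2HSV)
print("thumb depth patch"); 
for (u,v) in [(474,255),(472,255),(476,255),(475,253),(475,257)]: print(u,v,P[v,u],im[v,u])
for n in ("top",):
  for q in ("thumb_screw","pawl_pivot","wheel_axle"):
    pass
print("axle",ray_z("top",424.4,257.2,.05),"ts",ray_z("top",467.8,255.1,.062),"bat",ray_z("top",211.3,253.9,0))
print("side axle",ray_z("side",307.2,321.6,.05),"ts",ray_z("side",309.4,347.9,.062),"bat",ray_z("side",296.3,232.5,0))
a=cv2.resize(im[215:300,325:490],None,fx=4.8,fy=4.8,interpolation=cv2.INTER_CUBIC)
b=cv2.resize(ims[260:390,255:360],None,fx=4.5,fy=4.5,interpolation=cv2.INTER_CUBIC)
cv2.imwrite("pics/ca.png",a);cv2.imwrite("pics/cb.png",b)
```

```text
top table z 0.0006858311547107698
plate 2809 c [ 400.9 -170.3] size [340.6 198.3] ang 89.98 z med 0.012527471846925042
mouldtop 0 c [0. 0.] size [0. 0.] ang 0.0 z med nan
bat 2534 c [459.6 215.8] size [194.   80.8] ang 89.99 z med 0.018022735995410155
 bat circ ((497.6851806640625, 215.81741333007812), 97.00900268554688)
side table z 0.001704815919005398
plate 2704 c [ 405.  -170.7] size [343.1 200.7] ang 87.93 z med 0.012887781098304518
mouldtop 0 c [0. 0.] size [0. 0.] ang 0.0 z med nan
bat 805 c [459.8 214.3] size [ 80.3 199.6] ang 0.03 z med 0.019313936104284668
 bat circ ((496.8856201171875, 214.35858154296875), 99.82522583007812)
thumb depth patch
474 255 [ 0.5146 -0.329   0.0816] [29 34 38]
472 255 [ 0.5146 -0.3253  0.0806] [32 36 45]
476 255 [ 0.5147 -0.3331  0.0814] [26 35 44]
475 253 [ 0.5185 -0.3308  0.0828] [24 29 40]
475 257 [ 0.5107 -0.3312  0.0807] [30 36 43]
axle [ 0.5121 -0.2363  0.05  ] ts [ 0.5168 -0.3222  0.062 ] bat [0.5155 0.2149 0.    ]
side axle [ 0.5192 -0.2428  0.05  ] ts [ 0.5179 -0.3306  0.062 ] bat [0.5154 0.2242 0.    ]
  return _methods._mean(a, axis=axis, dtype=dtype,
  ret = ret.dtype.type(ret / rcount)
```

View pics/ca.png

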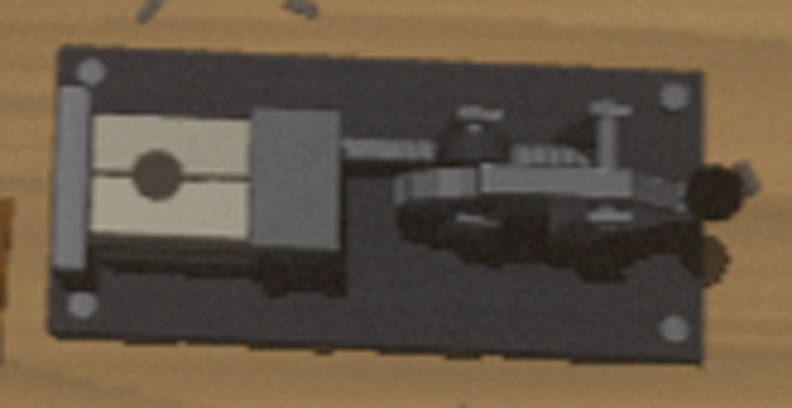

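View pics/cb.png

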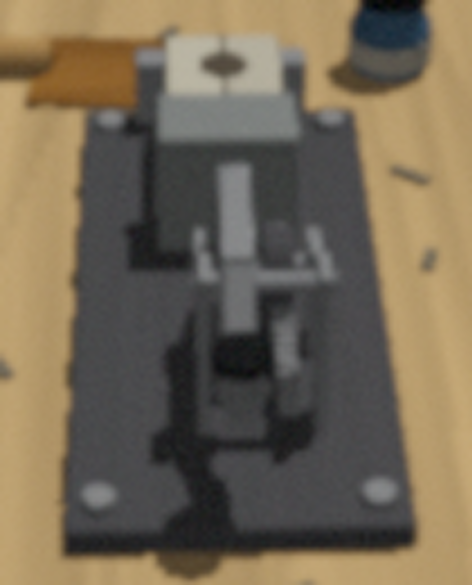

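The crops confirm the pale mould with its pour hole under the jaw toe. The thumb screw is the black disc at the plate's -y end, and the clamp is turned by about 2°. My region bounds were off in x, so I refit.

Run:
```python
from h import *
np.set_printoptions(precision=4,suppress=True)
for nm in ("top","side"):
    im=cv2.imread(f"pics/{nm}0.png"); Q=cloud(nm,np.load(nm+"0.npy")); X,Y,Z=Q[...,0],Q[...,1],Q[...,2]
    mx=im.max(-1).astype(int)
    def rect(mask,name):
        k=cv2.morphologyEx(mask.astype(np.uint8),cv2.MORPH_OPEN,np.ones((3,3)))>0
        n,l,st,_=cv2.connectedComponentsWithStats(k.astype(np.uint8)); k=l==1+np.argmax(st[1:,4])
        q=Q[k]; r=cv2.minAreaRect((q[:,:2]*1000).astype(np.float32)); print(nm,name,len(q),"c",np.round(r[0],1),"size",np.round(r[1],1),"ang",round(r[2],2),"z",np.round(np.median(q[:,2]),4),"mean",q.mean(0)); return q
    reg=(X>.42)&(X<.62)&(Y<-.03)&(Y>-.4)
    rect(reg&(Z>.006)&(im[...,2]<110)|reg&(Z>.02),"clamp")
    rect(reg&(Z>.006)&(Z<.018)&(im[...,2]<110),"plate")
    rect(reg&(Z>.05)&(Z<.075)&(mx>110)&(Y>-.2),"mouldtop")
    rect(reg&(Z>.066)&(Z<.08)&(Y>-.2)&(mx<135),"jawtop")
    rect(reg&(Z>.07)&(Y<-.31),"screw")
    rect(reg&(Z>.085)&(Z<.105)&(Y<-.2),"pawl")
    q=rect((Y>.08)&(Y<.35)&(X>.38)&(X<.65)&(Z>.010)&(Z<.03),"bat"); print(cv2.minEnclosingCircle((q[:,:2]*1000).astype(np.float32)))
    for lab,box in (("jar",(.54,.64,-.06,.06)),):
        k=(X>box[0])&(X<box[1])&(Y>box[2])&(Y<box[3])&(Z>.02); q=Q[k]; print(lab,len(q),q.min(0),q.max(0))
    # hole of mould
    rect(reg&(Z>.045)&(Z<.075)&(mx<110)&(Y>-.13)&(Y<-.06),"hole")
```

```text
top clamp 8176 c [ 517.9 -197.3] size [289.1 130.4] ang 88.94 z 0.0141 mean [ 0.5144 -0.1971  0.031 ]
top plate 3207 c [ 494.1 -197.7] size [287.6  82.8] ang 88.75 z 0.0126 mean [ 0.4803 -0.2158  0.0125]
top mouldtop 340 c [ 506.1 -102.4] size [65.3 23. ] ang 88.47 z 0.0624 mean [ 0.5056 -0.1036  0.0626]
top jawtop 555 c [ 518.4 -153.5] size [38.1 60.7] ang 86.46 z 0.0718 mean [ 0.5185 -0.1533  0.0717]
top screw 108 c [ 515.5 -326.6] size [23.  20.5] ang 0.81 z 0.0818 mean [ 0.5151 -0.3271  0.082 ]
top pawl 220 c [ 516.5 -260.8] size [66.6 12.1] ang 88.67 z 0.0949 mean [ 0.5163 -0.2591  0.0944]
top bat 6755 c [517.8 215.9] size [196.7 198.9] ang 1.16 z 0.018 mean [0.5165 0.2151 0.018 ]
((518.4571533203125, 215.65745544433594), 100.36212921142578)
jar 370 [ 0.5402 -0.06    0.0208] [0.6279 0.024  0.0601]
top hole 80 c [520.2 -97.8] size [16.8 18.9] ang 2.01 z 0.0628 mean [ 0.5201 -0.0975  0.0627]
side clamp 7066 c [ 517.4 -200.7] size [291. 129.] ang 88.97 z 0.0137 mean [ 0.5159 -0.2333  0.0305]
side plate 4343 c [ 517.2 -202.9] size [286.5 129. ] ang 89.09 z 0.0129 mean [ 0.5125 -0.2487  0.0128]
side mouldtop 598 c [ 520.5 -120.3] size [107.4  56. ] ang 89.45 z 0.0709 mean [ 0.5197 -0.1273  0.068 ]
side jawtop 341 c [ 519.2 -158.1] size [35.9 57.9] ang 87.95 z 0.0721 mean [ 0.5188 -0.1614  0.0718]
side screw 135 c [ 514.6 -329.9] size [23.8 22.5] ang 45.62 z 0.082 mean [ 0.5153 -0.3307  0.0817]
side pawl 204 c [ 517.2 -262. ] size [72.8 13.4] ang 87.49 z 0.0953 mean [ 0.5163 -0.2687  0.094 ]
side bat 2150 c [518.4 214.7] size [196.7 201.3] ang 1.27 z 0.0192 mean [0.5174 0.2018 0.0189]
((516.74560546875, 215.60987854003906), 102.72160339355469)
jar 361 [ 0.5498 -0.059   0.0202] [0.6289 0.0243 0.0588]
side hole 24 c [520.2 -97.6] size [13.7 12.2] ang 86.84 z 0.0637 mean [ 0.5201 -0.0986  0.0637]
```

```bash
python3 -m creep '[{"hand":0,"linear":[2.1,-5,0],"roll":-0.12},{"hand":0,"linear":[2.1,-5,0],"roll":-0.12},{"hand":0,"linear":[2.1,-5,0],"roll":-0.12},{"hand":0,"linear":[2.1,-5,0],"roll":-0.12},{"hand":0,"linear":[2.1,-5,0],"roll":-0.12},{"hand":0,"linear":[2.1,-5,0],"roll":-0.12},{"hand":0,"linear":[2.1,-5,0],"roll":-0.12},{"hand":0,"linear":[2.1,-5,0],"roll":-0.12},{"hand":0,"linear":[2.1,-5,0],"roll":-0.12},{"hand":0,"linear":[2.1,-5,0],"roll":-0.12},{"hand":0,"linear":[2.1,-5,0],"roll":-0.12},{"hand":0,"linear":[2.1,-5,0]}]'
```

```text
$[11]: bad value
```

```bash
python3 -m creep '[{"hand":0,"linear":[2.1,-5,0],"roll":-0.11},{"hand":0,"linear":[2.1,-5,0],"roll":-0.11},{"hand":0,"linear":[2.1,-5,0],"roll":-0.11},{"hand":0,"linear":[2.1,-5,0],"roll":-0.11},{"hand":0,"linear":[2.1,-5,0],"roll":-0.11},{"hand":0,"linear":[2.1,-5,0],"roll":-0.11},{"hand":0,"linear":[2.1,-5,0],"roll":-0.11},{"hand":0,"linear":[2.1,-5,0],"roll":-0.11},{"hand":0,"linear":[2.1,-5,0],"roll":-0.11},{"hand":0,"linear":[2.1,-5,0],"roll":-0.11},{"hand":0,"linear":[2.1,-5,0],"roll":-0.11},{"hand":0,"linear":[2.1,-5,0],"roll":-0.11}]'
```

```text
t: 2.8
tool_pos: [0.408, -0.0483, 0.2317]
eef_rot: [0.717, 0.697, 0.0, 0.001]
contact_force: [0.5, 0.1, -0.2]
grip_width: 0.0
gripper_force: 0.0
```

```bash
python3 -m creep '[{"hand":0,"linear":[1.8,-4.7,0],"roll":0},{"hand":0,"linear":[1.8,-4.7,0],"roll":0},{"hand":0,"linear":[1.8,-4.7,0],"roll":0},{"hand":0,"linear":[1.8,-4.7,0],"roll":0},{"hand":0,"linear":[1.8,-4.7,0],"roll":0},{"hand":0,"linear":[1.75,-4.7,0],"roll":0},{"hand":0,"linear":[0,0,-4],"roll":0},{"hand":0,"linear":[0,0,-5],"roll":0},{"hand":0,"linear":[0,0,-3],"roll":0},{"hand":0,"linear":[0,0,-1],"roll":0},{"hand":0,"linear":[0,0,0],"roll":0},{"hand":0,"linear":[0,0,0],"roll":0}]'
python3 - <<'E'
from h import *
im,d=ctrl.read_camera("side"); a=im[200:400,220:400]; cv2.imwrite("pics/s1.png",cv2.resize(a,None,fx=3,fy=3,interpolation=cv2.INTER_CUBIC))
print(ctrl.get_obs())
E
```

```text
t: 4.3
tool_pos: [0.516, -0.3293, 0.1032]
eef_rot: [0.715, 0.699, 0.0, 0.002]
contact_force: [-0.4, 0.5, 0.5]
grip_width: 0.0005
gripper_force: 0.0
{'t': 4.35, 'joints': array([-7.61649508e-01,  3.97549714e-01,  1.61031994e+00, -1.83012982e-05,
        1.13040740e+00, -7.38781693e-01]), 'qd': array([ 0.00053812, -0.00246785,  0.005855  , -0.00065563, -0.00036818,
       -0.00043934]), 'joint_torque': array([-2.14568112e-02, -5.07053196e+01, -3.08871138e+01, -1.11834943e-03,
        6.70649999e-03, -1.33354814e-05]), 'tool_pos': array([ 0.5159844 , -0.32927301,  0.10328251]), 'eef_rot': array([7.15141678e-01, 6.98977562e-01, 5.00347692e-05, 1.65706621e-03]), 'contact_force': array([-0.01305677, -0.10187477,  0.033809  ]), 'moment': array([ 0.00573472, -0.02531544, -0.03863103]), 'gripper_force': 0.0, 'grip_width': -0.00013500505377922166}
```

View pics/s1.png

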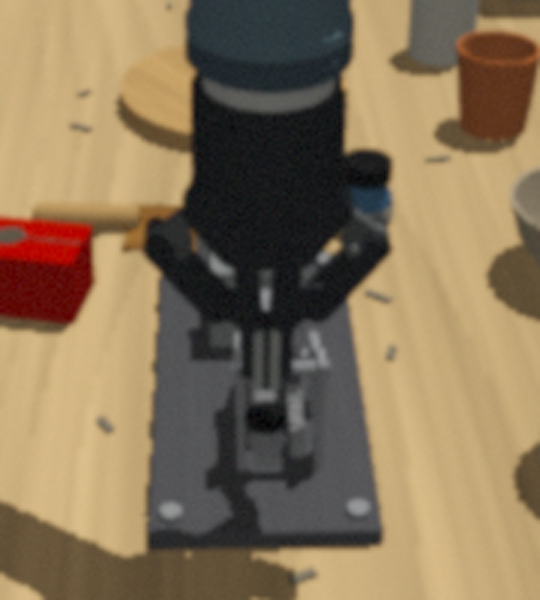

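The shut fingertips stand over the black disc at crop (265,415). I lower them by feel.

```bash
python3 -m creep '[{"hand":0,"linear":[0,0.05,-0.8],"roll":0},{"hand":0,"linear":[0,0,-0.6],"roll":0},{"hand":0,"linear":[0,0,-0.1],"roll":0},{"hand":0,"linear":[0,0,-0.1],"roll":0},{"hand":0,"linear":[0,0,0],"roll":0},{"hand":0,"linear":[0,0,0],"roll":0}]';python3 -m creep '[{"hand":0,"linear":[0,0,-0.1],"roll":0},{"hand":0,"linear":[0,0,-0.1],"roll":0},{"hand":0,"linear":[0,0,0],"roll":0},{"hand":0,"linear":[0,0,0],"roll":0}]'
```

```text
t: 5.1
tool_pos: [0.515, -0.328, 0.0855]
eef_rot: [0.715, 0.699, -0.0, 0.0]
contact_force: [0.2, -0.0, -0.3]
grip_width: 0.0005
gripper_force: 0.0
t: 5.6
tool_pos: [0.5149, -0.3279, 0.0833]
eef_rot: [0.715, 0.699, -0.0, -0.0]
contact_force: [-0.3, -0.2, 0.3]
grip_width: 0.0003
gripper_force: 0.0
```

```bash
python3 -m creep '[{"hand":0,"linear":[0,0,-0.1],"roll":0},{"hand":0,"linear":[0,0,0],"roll":0},{"hand":0,"linear":[0,0,0],"roll":0}]';python3 -m creep '[{"hand":0,"linear":[0,0,-0.1],"roll":0},{"hand":0,"linear":[0,0,0],"roll":0},{"hand":0,"linear":[0,0,0],"roll":0}]'
```

```text
t: 5.98
tool_pos: [0.515, -0.3279, 0.0823]
eef_rot: [0.715, 0.699, 0.0, -0.0]
contact_force: [-0.2, 0.3, 0.2]
grip_width: 0.0002
gripper_force: 0.0
t: 6.35
tool_pos: [0.5151, -0.328, 0.0815]
eef_rot: [0.715, 0.699, 0.0, 0.0]
contact_force: [-0.2, 0.1, 1.4]
grip_width: 0.0
gripper_force: 0.9
```

```bash
python3 -m creep '[{"hand":0,"linear":[0,0,-0.1],"roll":0},{"hand":0,"linear":[0,0,0],"roll":0},{"hand":0,"linear":[0,0,0],"roll":0}]';python3 -m creep '[{"hand":0,"linear":[0,0,-0.1],"roll":0},{"hand":0,"linear":[0,0,0],"roll":0},{"hand":0,"linear":[0,0,0],"roll":0}]'
```

```text
t: 6.72
tool_pos: [0.5152, -0.328, 0.0812]
eef_rot: [0.715, 0.699, -0.0, 0.0]
contact_force: [-2.6, 1.7, 8.1]
grip_width: -0.0002
gripper_force: 3.6
t: 7.1
tool_pos: [0.5153, -0.3281, 0.0806]
eef_rot: [0.715, 0.699, -0.0, 0.0]
contact_force: [-2.1, 2.8, 9.0]
grip_width: 0.0004
gripper_force: 4.6
```

```bash
python3 -m creep '[{"hand":0,"linear":[0,0,-0.1],"roll":0},{"hand":0,"linear":[0,0,-0.1],"roll":0},{"hand":0,"linear":[0,0,0],"roll":0},{"hand":0,"linear":[0,0,0],"roll":0}]';python3 -m creep '[{"hand":0,"linear":[0,0,-0.1],"roll":0},{"hand":0,"linear":[0,0,-0.05],"roll":0},{"hand":0,"linear":[0,0,0],"roll":0},{"hand":0,"linear":[0,0,0],"roll":0}]'
```

```text
t: 7.6
tool_pos: [0.5153, -0.3282, 0.0789]
eef_rot: [0.715, 0.699, -0.0, 0.0]
contact_force: [-3.6, 2.5, 11.0]
grip_width: 0.0002
gripper_force: 5.5
t: 8.1
tool_pos: [0.5153, -0.3283, 0.0776]
eef_rot: [0.715, 0.699, -0.0, 0.001]
contact_force: [-4.7, 2.2, 12.3]
grip_width: 0.0004
gripper_force: 6.1
```

```bash
python3 -m creep '[{"hand":0,"linear":[0,0,-0.1],"roll":0},{"hand":0,"linear":[0,0,-0.05],"roll":0},{"hand":0,"linear":[0,0,0],"roll":0},{"hand":0,"linear":[0,0,0],"roll":0}]';python3 -m creep '[{"hand":0,"linear":[0,0,-0.05],"roll":0},{"hand":0,"linear":[0,0,0],"roll":0},{"hand":0,"linear":[0,0,0],"roll":0}]'
cat > jaw.py <<'E'
from h import *
im,d=ctrl.read_camera("top"); P=cloud("top",d); X,Y,Z=P[...,0],P[...,1],P[...,2]
k=(X>.495)&(X<.54)&(Y<-.1)&(Y>-.22)&(Z>.068)&(Z<.078); q=P[k]
print("jaw y",len(q),np.percentile(q[:,1],[3,97]) if len(q) else 0, "F",ctrl.get_obs()["contact_force"],ctrl.get_obs()["tool_pos"])
E
python3 jaw.py
```

```text
t: 8.6
tool_pos: [0.5153, -0.3283, 0.076]
eef_rot: [0.715, 0.699, -0.0, 0.001]
contact_force: [-3.4, 2.9, 12.3]
grip_width: -0.0002
gripper_force: 5.7
t: 8.98
tool_pos: [0.5153, -0.3283, 0.0756]
eef_rot: [0.715, 0.699, -0.0, 0.001]
contact_force: [-2.9, 2.8, 11.6]
grip_width: 0.0001
gripper_force: 5.9
jaw y 445 [-0.21297826 -0.14468581] F [-3.50058705  2.6263194  12.70510418] [ 0.51534218 -0.32830187  0.07557644]
```

```bash
for i in 1 2; do python3 -m creep '[{"hand":0,"linear":[0,0,0],"roll":0},{"hand":0,"linear":[0,0,0],"roll":0},{"hand":0,"linear":[0,0,0],"roll":0},{"hand":0,"linear":[0,0,0],"roll":0},{"hand":0,"linear":[0,0,0],"roll":0},{"hand":0,"linear":[0,0,0],"roll":0},{"hand":0,"linear":[0,0,0],"roll":0},{"hand":0,"linear":[0,0,0],"roll":0}]' >/dev/null; python3 jaw.py; done
```

```text
jaw y 444 [-0.21409038 -0.15462986] F [-3.59296497  3.13986602 12.9948371 ] [ 0.51532595 -0.32827174  0.07558445]
jaw y 452 [-0.2141972  -0.16086966] F [-3.84291201  2.28496089 11.9932384 ] [ 0.51533119 -0.32824567  0.07555608]
```

```bash
for i in 1 2; do python3 -m creep '[{"hand":0,"linear":[0,0,0],"roll":0},{"hand":0,"linear":[0,0,0],"roll":0},{"hand":0,"linear":[0,0,0],"roll":0},{"hand":0,"linear":[0,0,0],"roll":0},{"hand":0,"linear":[0,0,0],"roll":0},{"hand":0,"linear":[0,0,0],"roll":0},{"hand":0,"linear":[0,0,0],"roll":0},{"hand":0,"linear":[0,0,0],"roll":0},{"hand":0,"linear":[0,0,0],"roll":0},{"hand":0,"linear":[0,0,0],"roll":0}]' >/dev/null; python3 jaw.py; done
python3 - <<'E'
from h import *
im,d=ctrl.read_camera("top"); P=cloud("top",np.load("top0.npy")); X,Y,Z=P[...,0],P[...,1],P[...,2]
k=(X>.495)&(X<.54)&(Y<-.1)&(Y>-.22)&(Z>.068)&(Z<.078); print("initial",np.percentile(P[k][:,1],[3,97]))
cv2.imwrite("pics/t2.png",cv2.resize(im[200:310,320:490],None,fx=4,fy=4,interpolation=cv2.INTER_CUBIC))
E
```

```text
jaw y 444 [-0.21260114 -0.16085116] F [-4.0858301   1.79022574 12.80818558] [ 0.51535361 -0.32825918  0.07556864]
jaw y 446 [-0.21291273 -0.1608061 ] F [-3.71432113  2.6811745  12.30703413] [ 0.51532233 -0.32826307  0.07555506]
initial [-0.21448914 -0.13625843]
```

View pics/t2.png

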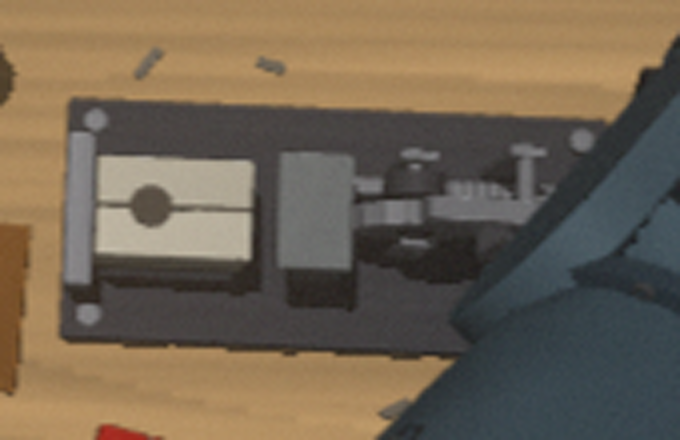

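The jaw has backed off 24.6 mm and stopped, clear of the mould (gap at crop x 255–278). I measure the mould while it is uncovered, then rise.

```bash
cat > mould.py <<'E'
from h import *
import sys
def go(n,xr,yr,z0,z1):
    im,d=ctrl.read_camera(n); P=cloud(n,d); X,Y,Z=P[...,0],P[...,1],P[...,2]
    k=((X>xr[0])&(X<xr[1])&(Y>yr[0])&(Y<yr[1])&(Z>z0)&(Z<z1)).astype(np.uint8)
    k=cv2.morphologyEx(k,cv2.MORPH_OPEN,np.ones((3,3))); nn,l,st,_=cv2.connectedComponentsWithStats(k)
    q=P[l==1+np.argmax(st[1:,4])]; r=cv2.minAreaRect((q[:,:2]*1000).astype(np.float32)); print(n,len(q),np.round(r[0],1),np.round(r[1],1),round(r[2],2),"z",np.median(q[:,2]))
if __name__=="__main__": 
    for n in ("top","side"): go(n,(.47,.57),(-.158,-.066),.055,.07)
E
python3 mould.py
python3 -m creep '[{"hand":0,"linear":[0,0,0.5],"roll":0},{"hand":0,"linear":[0,0,2],"roll":0},{"hand":0,"linear":[0,0,5],"roll":0},{"hand":8.5,"linear":[0,0,4.5],"roll":0},{"hand":8.5,"linear":[0.1,5.4,0],"roll":0},{"hand":8.5,"linear":[0.1,5.4,0],"roll":0},{"hand":8.5,"linear":[0.1,5.4,0],"roll":0},{"hand":8.5,"linear":[0.1,5.4,0],"roll":0},{"hand":8.5,"linear":[0,0,0],"roll":0},{"hand":8.5,"linear":[0,0,0],"roll":0}]'
```

```text
top 991 [ 519.7 -108.5] [80.5 52.4] 88.87 z 0.062332533003080615
t: 15.12
tool_pos: [0.5192, -0.1122, 0.1945]
eef_rot: [0.715, 0.699, 0.0, 0.001]
contact_force: [0.0, -0.7, -0.7]
grip_width: 0.085
gripper_force: 0.0Traceback (most recent call last):
  File "mould.py", line 9, in <module>
    for n in ("top","side"): go(n,(.47,.57),(-.158,-.066),.055,.07)
                             ~~^^^^^^^^^^^^^^^^^^^^^^^^^^^^^^^^^^^^
  File "mould.py", line 7, in go
    q=P[l==1+np.argmax(st[1:,4])]; r=cv2.minAreaRect((q[:,:2]*1000).astype(np.float32)); print(n,len(q),np.round(r[0],1),np.round(r[1],1),round(r[2],2),"z",np.median(q[:,2]))
             ~~~~~~~~~^^^^^^^^^^
    return _wrapfunc(a, 'argmax', axis=axis, out=out, **kwds)
    return bound(*args, **kwds)
ValueError: attempt to get argmax of an empty sequence
```

```bash
python3 -m creep '[{"hand":8.5,"linear":[0.05,0.25,-3],"roll":0},{"hand":8.5,"linear":[0,0,-5],"roll":0},{"hand":8.5,"linear":[0,0,-3],"roll":0},{"hand":8.5,"linear":[0,0,-2],"roll":0},{"hand":8.5,"linear":[0,0,-2],"roll":0},{"hand":8.5,"linear":[0,0,-1.5],"roll":0},{"hand":8.5,"linear":[0,0,-0.5],"roll":0},{"hand":8.5,"linear":[0,0,0],"roll":0}]'
```

```text
t: 16.12
tool_pos: [0.5195, -0.1099, 0.0238]
eef_rot: [0.715, 0.699, -0.0, -0.0]
contact_force: [-0.4, -0.7, -1.0]
grip_width: 0.0848
gripper_force: 0.0
```

```bash
python3 -m creep '[{"hand":3,"linear":[0,0,0],"roll":0},{"hand":3,"linear":[0,0,0],"roll":0},{"hand":3,"linear":[0,0,0],"roll":0},{"hand":3,"linear":[0,0,0],"roll":0},{"hand":3,"linear":[0,0,0],"roll":0},{"hand":3,"linear":[0,0,0],"roll":0}]' 30
```

```text
t: 16.88
tool_pos: [0.5203, -0.1097, 0.0247]
eef_rot: [0.715, 0.699, 0.0, 0.001]
contact_force: [0.5, 1.0, 6.6]
grip_width: 0.0516
gripper_force: 33.2
```

```bash
python3 -m creep '[{"hand":3,"linear":[0,0,0.2],"roll":0},{"hand":3,"linear":[0,0,0.3],"roll":0},{"hand":3,"linear":[0,0,1],"roll":0},{"hand":3,"linear":[0,0,2],"roll":0},{"hand":3,"linear":[0,0,3],"roll":0},{"hand":3,"linear":[0,0,3],"roll":0},{"hand":3,"linear":[0,0,3],"roll":0},{"hand":3,"linear":[0,0,2],"roll":0},{"hand":3,"linear":[0,0,0],"roll":0},{"hand":3,"linear":[0,0,0],"roll":0}]'
python3 - <<'E'
from h import *
im,d=ctrl.read_camera("side"); cv2.imwrite("pics/s3.png",cv2.resize(im[130:390,180:440],None,fx=2.3,fy=2.3,interpolation=cv2.INTER_CUBIC))
P=cloud("side",d); X,Y,Z=P[...,0],P[...,1],P[...,2]
k=(abs(X-.52)<.02)&(Y>-.165)&(Y<-.1)&(Z>.09)&(Z<.2)&(im.max(-1)>110); q=P[k]; print(len(q),np.percentile(q[:,2],[2,50,98]),np.median(q[:,1]))
E
```

```text
t: 18.12
tool_pos: [0.5185, -0.109, 0.1678]
eef_rot: [0.715, 0.699, -0.0, -0.001]
contact_force: [-0.5, -0.8, -3.0]
grip_width: 0.0515
gripper_force: 34.2
16 [0.1560292  0.15731006 0.16603081] -0.1477473034964389
```

View pics/s3.png

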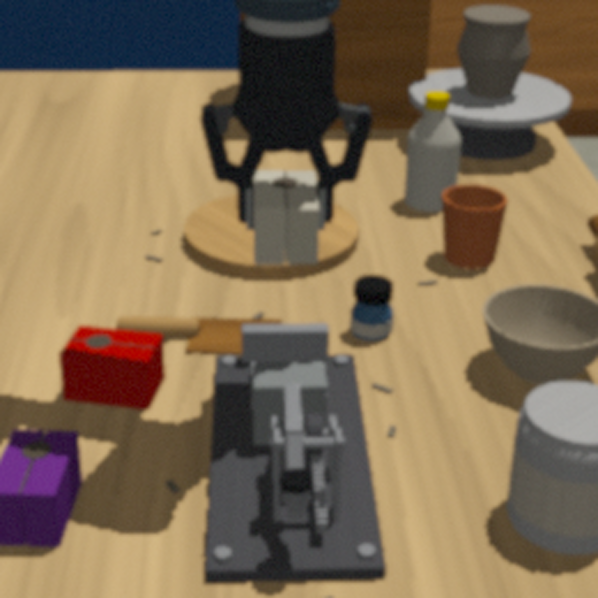

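The mould is held upright and level at crop (285,220), and the clamp is empty. I carry it to the bat.

```bash
python3 -m creep '[{"hand":3,"linear":[0,2,0],"roll":0},{"hand":3,"linear":[0,4,0],"roll":0},{"hand":3,"linear":[0,5,0],"roll":0},{"hand":3,"linear":[0,5,0],"roll":0},{"hand":3,"linear":[0,5,0],"roll":0},{"hand":3,"linear":[0,5,0],"roll":0},{"hand":3,"linear":[0,4,0],"roll":0},{"hand":3,"linear":[0,2.5,0],"roll":0},{"hand":3,"linear":[0,0,-3],"roll":0},{"hand":3,"linear":[0,0,-4],"roll":0},{"hand":3,"linear":[0,0,-3],"roll":0},{"hand":3,"linear":[0,0,0],"roll":0}]';python3 -m creep '[{"hand":3,"linear":[0,0,-1],"roll":0},{"hand":3,"linear":[0,0,-1],"roll":0},{"hand":3,"linear":[0,0,0],"roll":0},{"hand":3,"linear":[0,0,0],"roll":0}]'
python3 - <<'E'
from h import *
for n in ("top","side"):
    im,d=ctrl.read_camera(n); P=cloud(n,d); X,Y,Z=P[...,0],P[...,1],P[...,2]
    k=(np.hypot(X-.518,Y-.2157)<.12)&(Z>.014)&(Z<.023); q=P[k]; print(n,cv2.minEnclosingCircle((q[:,:2]*1000).astype(np.float32)),np.median(q[:,2]))
E
```

```text
t: 19.68
tool_pos: [0.5158, 0.2159, 0.0654]
eef_rot: [0.715, 0.699, -0.003, -0.002]
contact_force: [0.4, -0.1, -1.9]
grip_width: 0.0518
gripper_force: 34.0
t: 20.18
tool_pos: [0.5199, 0.2156, 0.0493]
eef_rot: [0.715, 0.699, 0.0, 0.0]
contact_force: [0.9, 0.2, -3.8]
grip_width: 0.0515
gripper_force: 34.0
top ((517.8295288085938, 215.46658325195312), 100.12376403808594) 0.018113098356567825
side ((515.9589233398438, 212.614990234375), 101.91053009033203) 0.01916555639600076
```

```bash
python3 -m creep '[{"hand":3,"linear":[-0.2,0,-0.6],"roll":0},{"hand":3,"linear":[0,0,-0.5],"roll":0},{"hand":3,"linear":[0,0,-0.3],"roll":0},{"hand":3,"linear":[0,0,-0.2],"roll":0},{"hand":3,"linear":[0,0,0],"roll":0},{"hand":3,"linear":[0,0,0],"roll":0}]';python3 -m creep '[{"hand":3,"linear":[0,0,-0.1],"roll":0},{"hand":3,"linear":[0,0,0],"roll":0},{"hand":3,"linear":[0,0,0],"roll":0}]'
```

```text
t: 21.02
tool_pos: [0.5176, 0.2156, 0.0329]
eef_rot: [0.715, 0.699, 0.0, 0.0]
contact_force: [-0.8, 0.6, -3.9]
grip_width: 0.0515
gripper_force: 34.1
t: 21.4
tool_pos: [0.5175, 0.2156, 0.0318]
eef_rot: [0.715, 0.699, 0.0, -0.0]
contact_force: [0.1, 0.1, -2.4]
grip_width: 0.0518
gripper_force: 34.1
```

```bash
for i in 1 2; do python3 -m creep '[{"hand":3,"linear":[0,0,-0.05],"roll":0},{"hand":3,"linear":[0,0,0],"roll":0},{"hand":3,"linear":[0,0,0],"roll":0}]'; done
```

```text
t: 21.78
tool_pos: [0.5175, 0.2156, 0.0313]
eef_rot: [0.715, 0.699, -0.0, 0.0]
contact_force: [0.7, 0.1, -2.3]
grip_width: 0.0516
gripper_force: 34.1
t: 22.15
tool_pos: [0.5175, 0.2156, 0.0308]
eef_rot: [0.715, 0.699, -0.0, -0.0]
contact_force: [0.6, -0.2, -2.8]
grip_width: 0.0518
gripper_force: 34.2
```

```bash
for i in 1 2; do python3 -m creep '[{"hand":3,"linear":[0,0,-0.05],"roll":0},{"hand":3,"linear":[0,0,0],"roll":0},{"hand":3,"linear":[0,0,0],"roll":0}]'|grep -v eef; done
```

```text
t: 22.52
tool_pos: [0.5175, 0.2156, 0.0307]
contact_force: [-4.1, -0.5, 5.2]
grip_width: 0.0516
gripper_force: 35.1
t: 22.9
tool_pos: [0.5175, 0.2156, 0.0307]
contact_force: [-6.7, -1.9, 10.0]
grip_width: 0.0515
gripper_force: 35.6
```

The mould is resting on the bat. I ease off, open and withdraw.

```bash
python3 -m creep '[{"hand":3,"linear":[0,0,0.05],"roll":0},{"hand":5,"linear":[0,0,0],"roll":0},{"hand":5.6,"linear":[0,0,0],"roll":0},{"hand":8.5,"linear":[0,0,0],"roll":0},{"hand":8.5,"linear":[0,0,0],"roll":0},{"hand":8.5,"linear":[0,0,0],"roll":0},{"hand":8.5,"linear":[0,0,0],"roll":0}]'; python3 -m creep '[{"hand":8.5,"linear":[0,0,1],"roll":0},{"hand":8.5,"linear":[0,0,3],"roll":0},{"hand":8.5,"linear":[0,0,5],"roll":0},{"hand":8.5,"linear":[0,0,5],"roll":0},{"hand":8.5,"linear":[-3,3,2],"roll":0},{"hand":8.5,"linear":[-4,4,0],"roll":0},{"hand":8.5,"linear":[-4,4,0],"roll":0},{"hand":8.5,"linear":[-4,4,0],"roll":0},{"hand":8.5,"linear":[0,0,0],"roll":0},{"hand":8.5,"linear":[0,0,0],"roll":0}]'
python3 - <<'E'
from mould import *
for n in ("top","side"): go(n,(.43,.6),(.13,.3),.06,.076)
im,_=ctrl.read_camera("top"); cv2.imwrite("pics/t4.png",im)
E
```

```text
t: 23.78
tool_pos: [0.5175, 0.2156, 0.0303]
eef_rot: [0.715, 0.699, 0.0, 0.0]
contact_force: [0.6, -0.6, 0.5]
grip_width: 0.085
gripper_force: 0.0
t: 25.02
tool_pos: [0.3678, 0.3656, 0.1909]
eef_rot: [0.715, 0.699, 0.0, 0.0]
contact_force: [0.6, -0.1, 0.4]
grip_width: 0.085
gripper_force: 0.0
top 996 [516.8 216.7] [80.6 52.6] 88.35 z 0.06784259884621158
side 318 [516.3 215.8] [86.2 50.5] 88.98 z 0.06904890428563043
```

View pics/t4.png

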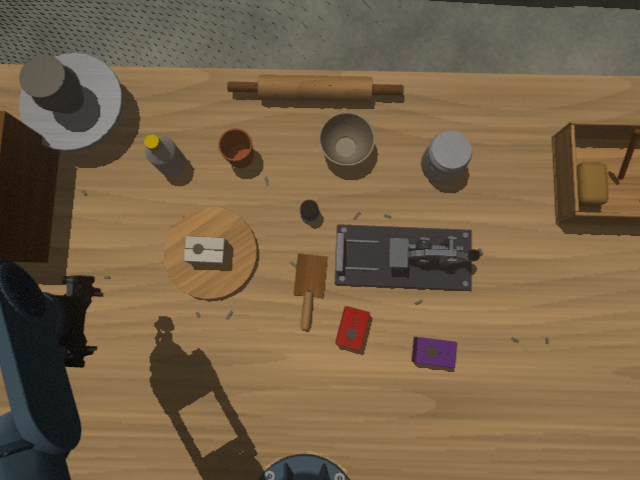

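The mould stands upright at (205,250), within about 2 mm of the bat's centre, and its top is at 0.068 m. Everything else is where it was and the robot is clear.

```bash
python3 -c "from station import ctrl; print(ctrl.sign_off())"
```

```text
the job is handed in; nothing more can be done
None
```

The mould is released and stands upright within about 2 mm of the bat's centre; press readings peaked near 13 N, the jaw backed off 24.6 mm (25 mm is full travel), and the job was handed in at about 25 s with nothing else disturbed.

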